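# Turn the spice carousel until the tall tin faces front

## Task

Turn the wooden spice carousel by pushing a tab on its rim with the fingertips, gently, until the tall steel tin stands at the front, straight in line with the spoon-rest tongue that sticks out of the fixed foot. Do not touch, lift or upset the tins and the cup on the carousel, and leave the chopping board, rice paddle and spatula where they lie.

Things in the scene. Friction and masses are not known exactly. Their poses are not given: they have to be found in the camera images.
- foot: Fixed wooden foot (170 mm disc) hidden under the carousel tray; it never moves. Origin on the turning axis, on the work surface; z up. Its own -x axis is the FRONT: along it a flat dark wooden tongue, 40 mm wide, 8 mm high, sticks out from under the tray and ends in a round spoon rest (80 mm across, 8 mm high, steel disc on top) centred 195 mm from the axis.
- tray: Round wooden carousel tray, 240 mm diameter; turns both ways without end about its vertical axis, stays where left (about 1.5 N at a tab turns it). Origin on the axis at the tray's underside, 18 mm above the work surface, z up. Floor top 28 mm, lip top 40 mm above the work surface. Tins and cup stand 68 mm from the axis on its own +x, -x, +y, -y axes, half-way between four rim tabs.
- tab (a point): Middle of the tab at 45 degrees in the tray's frame (from x towards y), 140 mm from the axis, 38 mm above the work surface. Equal tabs stand at 135, 225 and 315 degrees. Each upright wooden tab runs radially from the rim (120 mm from the axis) to 161 mm, is 12 mm thick and spans heights 22 to 54 mm above the work surface; between tabs the rim is free.
- tall_tin: The tall slim round steel tin, the only tall thing on the tray: 44 mm diameter, 62 mm high, loose, stands upright on the tray floor 68 mm from the turning axis (on the tray's own -x axis at the start) and rides round with the tray. Origin at the centre of its underside, z up. Its top is 90 mm above the work surface.
- low_tin_a: A low round steel tin, 52 mm diameter, 30 mm high, loose on the tray floor. Origin at the centre of its underside, z up. Not to be touched.
- low_tin_b: A second low round steel tin like low_tin_a, 52 mm diameter, 30 mm high, loose on the tray floor. Origin at the centre of its underside, z up. Not to be touched.
- teacup: Small white porcelain teacup without handle, 60 mm across the rim, 38 mm high, loose on the tray floor. Origin at the centre of its underside, z up. Not to be touched.
- board: Round white plastic chopping board, 230 mm diameter, 14 mm thick, loose, lying to the left of the carousel. Origin at the centre of its underside. To be left alone.
- paddle: Bamboo rice paddle, about 212 mm long, 64 mm wide, 8 mm thick, loose, lying flat to the right of the carousel. Origin on its underside near mid-length, x towards the blade. To be left alone.
- spatula: Spatula with orange silicone blade, about 243 mm long, 52 mm wide, 10 mm thick, loose, lying flat to the right of the carousel beyond the paddle. Origin on its underside near mid-length, x towards the blade. To be left alone.
Mind the look-alikes: they are no part of the job. What is shaped like the tall_tin but purple is not meant.

How it is judged:
By the outcome, as a careful person would: the job done as asked, in the order asked, and still so for the second after the job is handed in, with the robot touching nothing.
It also fails if it takes over 51 s, if anything falls off the work surface, if the arm or the gripper's body presses on something with over 40 N, if the wrist force passes 120 N, or if a joint passes its speed limit or range.

## Robot

A 6-joint arm with a two-finger parallel gripper is mounted at the origin on the work surface. World frame = base frame: x ahead of the robot, y to its left, z up, the work surface at z = 0. Lengths are in m, angles in rad, forces in N, time in s.
With the tool pointing down it reaches from about 0.225 to 0.875 m from the base axis. Payload 3.4 kg.
Tool frame: the origin (TCP) lies at the very end of the fingers, on their centre line; the grasp point (between the pads) lies 19 mm behind it; z points along the fingers, x is the direction in which the jaws open and shut, and the axes are right-handed (so a half turn about z gives the same grasp; the last joint's range is limited). The gripper opens to 85 mm and grips with 20 to 120 N. Pads are 22 mm wide; open, the fingers measure 114 mm over their backs; the gripper's body (76 mm by 85 mm) begins 54 mm behind the grasp point. The pads swing forward as they close: fully open they stand 13 mm farther back than shut.
Start: joints at [-1.444, 0.276, 1.505, -0, 1.361, -0.121], TCP at [0.141, -0.557, 0.231] pointing down, gripper open.
Joint ranges: [-2.89, 2.89], [-0.75, 2.08], [0.22, 2.7], [-1.18, 4.32], [0.11, 2.71], [-2.7, 2.7]. Speed limits (rad/s): [2.57, 2.57, 3.14, 3.14, 3.14, 3.14].

## Interface

Orientations are given as a unit quaternion [w, x, y, z].
In Python, from rig import manip gives the robot as it stands.
- The arm moves only by the tool send_rows, never from a script. Its argument "increments" is a list of rows, each a list of 5 numbers: the opening, from 0 (shut) to 1 (fully open), then the shift along the tool's x, y, z in m, then the turn about the tool's z in rad. A call has 1 to 8 rows; each row shifts and turns the commanded pose from where the row before left it, along the tool's axes as they then stand; what a row does not reach is not made up. A row lasts 1/8 s, in which the tool goes at most 62.5 mm and 10.7 degrees, less where a joint would pass 70% of its speed; a pose out of reach is approached as far as the arm can. A call is refused whole if a number of a shift passes 0.0625 or a number of a turn 0.188, either way. A call with a gripper value outside its range is refused whole. The fingers move at their own pace and stop on an object; "squeeze" is the grip in N (left out, the last holds). Time passes only in rows, so rows that do not move let the fingers close. It gives the time, the measured TCP pose, the force and the opening at its end, in the units of the state.
- manip.get_state(): the state, without advancing time (a new reading comes with each control period).
- manip.get_image(name): name is "side" or "top" or "wrist"; returns the picture (384x512x3 uint8, red, green, blue); there is no depth.
- manip.calibration(name): a dict with "fx", "fy", "cx", "cy" (pixels), "distortion" ([k1, k2, p1, p2, k3] as OpenCV has them; the pictures are not rectified), "camera_from_world" (4x4, takes a point from world to camera coordinates). Camera axes: x right, y up, looking along -z (the intrinsics and any distortion apply to the point x, -y, -z); pixel columns grow to the right and rows downward; lengths in m; the calibration is good to about 2 mm. A picture is of the moment at which its call begins: read the wrist's pose just before it. calibration takes no time and is no camera call; for the wrist camera it gives the pose at the moment of the call.
- manip.sign_off(): hands the job in, once; it reports no verdict.
The state is a dict: "clock": time; "qpos": joint angles; "qd": joint speeds; "effort": joint torques, N m; "position": TCP position; "ee_rot": TCP orientation; "contact_force": force on the tool from outside, world axes, zero at the start; "moment": the same for the moment, N m; "width": finger opening in m.
Only numpy, scipy, OpenCV 4.12 (cv2) and the standard library are available. Lean on these libraries where they do the work, as an engineer would, in place of code of your own. Each camera call takes 0.05 s, during which the arm holds its last target.

## Working session

There is one attempt and no reset: what is moved stays moved. The work goes in short steps, Python scripts to look and compute and a tool call to move; the robot and the scene stay as the last step left them, time stands still between calls to the robot, and variables do not carry over. Pictures are saved under pics/ and viewed, and the job is handed in when it is done.

Besides the shell and the picture viewer there is one more tool, called after "Request:" as name([rows], argument=value, ...), one row to a line, values as JSON. send_rows: Moves the arm, as the interface text tells. Its arguments: {"type":"object","properties":{"increments":{"type":"array","items":{"type":"array","items":{"type":"number"}}},"squeeze":{"type":"number"}},"required":["increments"]}

```bash
mkdir -p pics; python3 - <<'E'
from rig import manip
import cv2
for n in ("top","side"):
    im=manip.get_image(n); cv2.imwrite(f"pics/{n}0.png",cv2.cvtColor(im,cv2.COLOR_RGB2BGR))
    c=manip.calibration(n); print(n,c)
print(manip.get_state())
E
```

```text
top {'fx': 486.9766866550685, 'fy': 486.9766866550685, 'cx': 266.5077471649007, 'cy': 190.3084400249875, 'distortion': array([0.06933933, 0.        , 0.        , 0.        , 0.        ]), 'camera_from_world': array([[-0.02625586, -0.99957685, -0.01251975,  0.02080211],
       [ 0.99266557, -0.02754867,  0.11771212, -0.62489667],
       [-0.11800721, -0.00933729,  0.99296884, -1.53022836],
       [ 0.        ,  0.        ,  0.        ,  1.        ]])}
side {'fx': 444.5047702085073, 'fy': 444.5047702085073, 'cx': 256.59054508039, 'cy': 192.86610824395382, 'distortion': array([-0.05055517,  0.        ,  0.        ,  0.        ,  0.        ]), 'camera_from_world': array([[-0.81277332, -0.58239944, -0.01450619,  0.50034016],
       [ 0.29291707, -0.43005353,  0.85396344, -0.22448007],
       [-0.50358626,  0.68982959,  0.52013077, -1.07626486],
       [ 0.        ,  0.        ,  0.        ,  1.        ]])}
{'clock': 0.1, 'qpos': array([-1.44401469e+00,  2.76529834e-01,  1.50606014e+00, -2.32398712e-05,
        1.36072165e+00, -1.20984727e-01]), 'qd': array([ 1.68429135e-04, -1.20436283e-03, -3.92438386e-03, -2.01341151e-05,
       -8.79862946e-04, -1.65245543e-03]), 'effort': array([ 1.32108758e-03, -4.17698944e+01, -2.46405244e+01, -1.99193883e-04,
        5.85533693e-03,  1.51522084e-05]), 'position': array([ 0.14094319, -0.55693608,  0.23050596]), 'ee_rot': array([-5.97924390e-04,  7.89063667e-01, -6.14310826e-01, -6.17516210e-04]), 'contact_force': array([ 1.03713761, -0.12101821,  0.48363694]), 'moment': array([-0.03026519, -0.01106366,  0.03911252]), 'width': 0.08519005499626812}
```

View pics/top0.png

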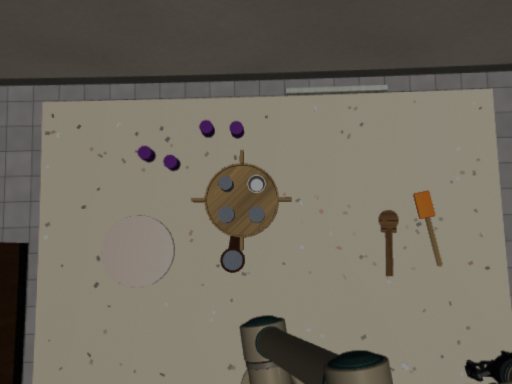

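View pics/side0.png

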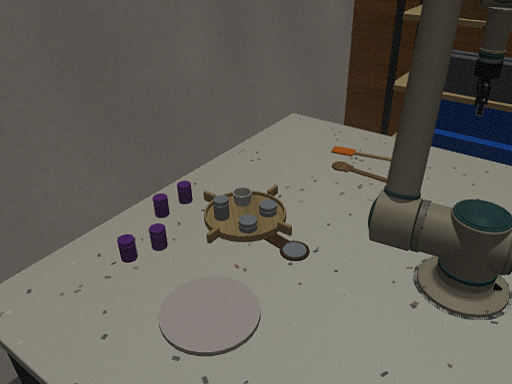

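```bash
python3 - <<'E'
import cv2
im=cv2.imread("pics/top0.png")
print(im.shape)
cv2.imwrite("pics/top0c.png",cv2.resize(im[150:300,170:370],None,fx=4,fy=4,interpolation=cv2.INTER_CUBIC))
E
```

```text
(384, 512, 3)
```

View pics/top0c.png

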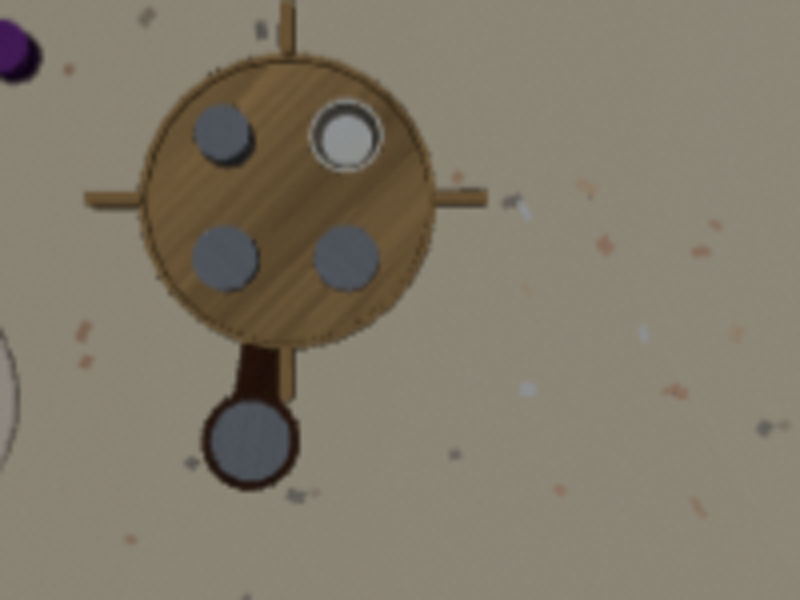

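```bash
cat > h.py <<'E'
from rig import manip
import cv2, numpy as np
def ray(n,u,v,z,c=None):
    c=c or manip.calibration(n)
    K=np.array([[c['fx'],0,c['cx']],[0,c['fy'],c['cy']],[0,0,1]])
    p=cv2.undistortPoints(np.array([[[u,v]]],float),K,np.array(c['distortion']))[0,0]
    T=c['camera_from_world'];R=T[:3,:3];t=T[:3,3]
    d=R.T@np.array([p[0],-p[1],-1]);o=-R.T@t
    return (o+d*(z-o[2])/d[2])
def proj(n,P,c=None):
    c=c or manip.calibration(n)
    T=c['camera_from_world'];q=np.asarray(P,float)@T[:3,:3].T+T[:3,3]
    q=q*[1,-1,-1]
    K=np.array([[c['fx'],0,c['cx']],[0,c['fy'],c['cy']],[0,0,1]])
    return cv2.projectPoints(q.reshape(-1,1,3),np.zeros(3),np.zeros(3),K,np.array(c['distortion']))[0][:,0]
E
python3 - <<'E'
from h import *
for nm,u,v,z in [("tabN",241.5,156,.054),("tabW",197,200,.054),("tabE",286,199.5,.054),("tabS",241.5,243,.054),("talltop",225,182.5,.09),("rest",232.5,260,.008),("lowL",227,214.5,.058),("lowR",257,214.5,.058),("cup",257,184,.066)]:
    print(nm,ray("top",u,v,z).round(4))
E
```

```text
tabN [0.7363 0.0811 0.054 ]
tabW [0.5983 0.2253 0.054 ]
tabE [ 0.5921 -0.0573  0.054 ]
tabS [0.4587 0.0867 0.054 ]
talltop [0.647  0.1321 0.09  ]
rest [0.4058 0.1196 0.008 ]
lowL [0.5493 0.1305 0.058 ]
lowR [0.5467 0.0357 0.058 ]
cup [0.6427 0.0332 0.066 ]
```

Top view: the carousel is at about (242,200), with tabs at (241,156), (197,200), (286,199) and (241,243). The spoon rest is at (232,260).

Things that could be taken for the tall tin:
- Steel tin on the tray at (225,183). It has a visible side wall, and it is the tall one in the side view at (221,207).
- Low steel tins at (227,214) and (257,214).
- Cup at (257,184).
- Purple look-alikes at (206,127), (236,128), (145,152) and (170,161).

I choose (225,183), which the close crop confirms. It is at about 43.8° and the front is at about 169.3°, so the tray must turn about +125.5° counter-clockwise. I will push the near tab (241,243).

Request:
send_rows([
  [0,-0.0365,-0.0294,0.005,0],
  [0,-0.0365,-0.0294,0.005,0],
  [0,-0.0365,-0.0294,0.005,0],
  [0,-0.0365,-0.0294,0.005,0],
  [0,-0.0365,-0.0294,0.005,0],
  [0,-0.0365,-0.0294,0.005,0],
  [0,-0.0365,-0.0294,0.005,0],
  [0,-0.0365,-0.0294,0.005,0],
], squeeze=20)

```text
clock: 1.1
position: [0.2977, -0.2152, 0.191]
ee_rot: [-0.0, 0.789, -0.615, 0.0]
contact_force: [0.8, 0.6, 0.2]
width: 0.0004
```

Request:
send_rows([
  [0,-0.0365,-0.0294,0.005,0],
  [0,-0.0365,-0.0294,0.005,0],
  [0,-0.0365,-0.0294,0.005,0],
  [0,-0.0365,-0.0294,0.005,0],
  [0,-0.0365,-0.0294,0.005,0],
  [0,-0.0365,-0.0294,0.005,0],
  [0,-0.0365,-0.0294,0.005,0],
  [0,-0.0365,-0.0294,0.005,0],
])

```text
clock: 2.1
position: [0.4541, 0.1256, 0.1509]
ee_rot: [0.0, 0.789, -0.614, 0.0]
contact_force: [-0.3, 0.1, 0.7]
width: 0.0
```

Request:
send_rows([
  [0,0,0,0,0.132],
  [0,0,0,0,0.132],
  [0,0,0,0,0.132],
  [0,0,0,0,0.131],
  [0,0,0,0,0],
])

```text
clock: 2.72
position: [0.4535, 0.1241, 0.151]
ee_rot: [-0.0, -0.602, 0.798, 0.0]
contact_force: [0.1, 0.5, -0.3]
width: 0.0001
```

```bash
python3 - <<'E'
from h import *
im=cv2.imread("pics/top0.png")
cx,cy=.596,.084; c=np.array([cx,cy]); f=np.radians(169.3)
def d(a): return np.array([np.cos(a),np.sin(a)])
big=cv2.resize(im[140:290,170:370],None,fx=4,fy=4,interpolation=cv2.INTER_CUBIC)
def draw(P,col):
    q=(proj("top",P)-[170,140]+.5)*4-.5
    cv2.polylines(big,[np.round(q).astype(int).reshape(-1,1,2)],True,col,1)
A=np.linspace(0,2*np.pi,60)
circ=lambda o,r,z:[[*(o+r*d(a)),z] for a in A]
draw(circ(c,.12,.04),(0,255,0))
draw(circ(c+.195*d(f),.04,.008),(0,0,255))
for k in range(4):
    a=np.radians(-1.2+90*k); n=d(a+np.pi/2)
    draw([[*(c+r*d(a)+s*n),.054] for r,s in((.12,-.006),(.161,-.006),(.161,.006),(.12,.006))],(255,255,0))
a=np.radians(43.8); draw(circ(c+.068*d(a),.022,.09),(255,0,255))
cv2.imwrite("pics/ov.png",big)
im=manip.get_image("wrist"); cv2.imwrite("pics/w1.png",cv2.cvtColor(im,cv2.COLOR_RGB2BGR))
E
```

```text
(no output)
```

View pics/ov.png

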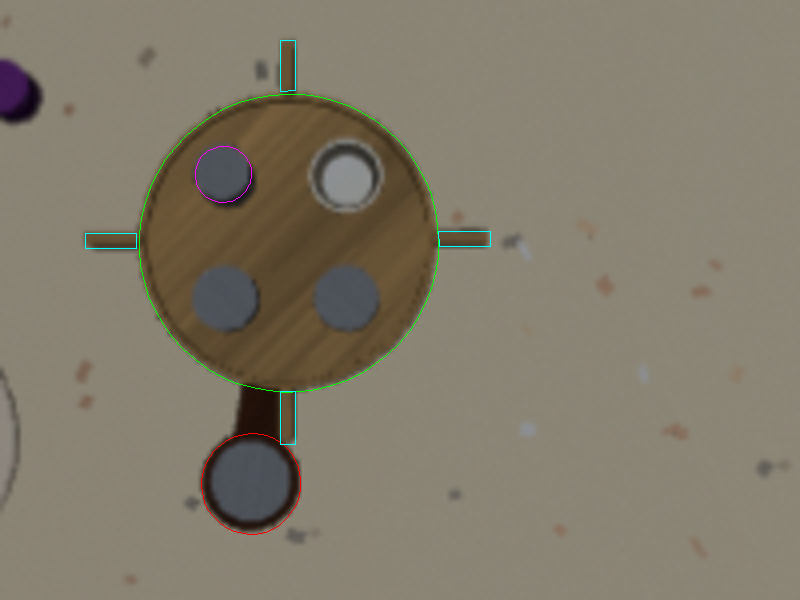

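View pics/w1.png

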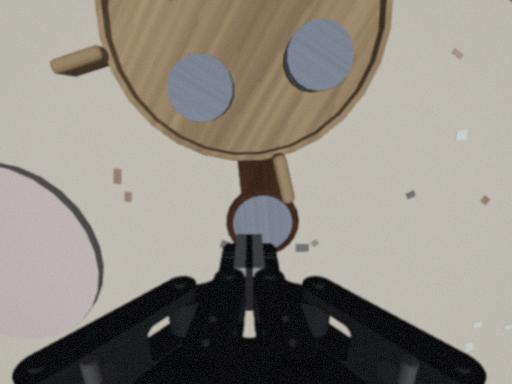

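The overlay fits: axis (0.596, 0.084), tabs at −1.2° + 90k. In the wrist view the fingers are beside the near tab at (284,178), on its clockwise side. Next I lower the fingers.

Request:
send_rows([
  [0,0,0,0.02,0],
  [0,0,0,0.03,0],
  [0,0,0,0.03,0],
  [0,0,0,0.025,0],
  [0,0,0,0.012,0],
  [0,0,0,0,0],
])

```text
clock: 3.52
position: [0.4535, 0.124, 0.0338]
ee_rot: [-0.001, -0.602, 0.798, 0.0]
contact_force: [-1.3, 0.1, -0.6]
width: 0.0001
```

Request:
send_rows([
  [0,0.0052,-0.0001,0,-0.035],
  [0,0.0052,-0.0001,0,-0.035],
  [0,0.0052,-0.0001,0,-0.035],
  [0,0.0052,-0.0001,0,-0.035],
  [0,0.0052,-0.0001,0,-0.035],
  [0,0.0052,-0.0001,0,-0.035],
])

```text
clock: 4.28
position: [0.4499, 0.0936, 0.0355]
ee_rot: [0.002, -0.683, 0.731, -0.001]
contact_force: [0.3, 1.5, -0.6]
width: 0.0003
```

Request:
send_rows([
  [0,0.0065,-0.0001,0,-0.044],
  [0,0.008,-0.0002,0,-0.054],
  [0,0.0095,-0.0003,0,-0.064],
  [0,0.0103,-0.0003,0,-0.07],
  [0,0.0103,-0.0003,0,-0.07],
  [0,0.0103,-0.0003,0,-0.07],
  [0,0.0103,-0.0003,0,-0.07],
  [0,0.0103,-0.0003,0,-0.07],
])

```text
clock: 5.28
position: [0.4631, 0.0199, 0.0356]
ee_rot: [-0.001, 0.846, -0.534, 0.001]
contact_force: [0.2, 0.7, 0.4]
width: 0.0001
```

```bash
cat > st.py <<'E'
from h import *
import sys
s=manip.get_state(); p=s['position']-[.596,.084,0]
q=s['ee_rot']; psi=np.degrees(2*np.arctan2(q[2],q[1]))
print("th",np.degrees(np.arctan2(p[1],p[0]))%360,"r",np.hypot(p[0],p[1]),"psi+270",(psi+270)%360,s['contact_force'].round(1),s['clock'],s['qpos'].round(2))
for n in sys.argv[2:]:
    cv2.imwrite(f"pics/{n}{sys.argv[1]}.png",cv2.cvtColor(manip.get_image(n),cv2.COLOR_RGB2BGR))
E
python3 st.py 2 wrist
```

```text
th 205.75812382096368 r 0.14756562285700883 psi+270 205.50987233240122 [0.2 0.7 0.4] 5.275 [-0.11  0.32  2.02  0.    0.8   1.02]
```

View pics/wrist2.png

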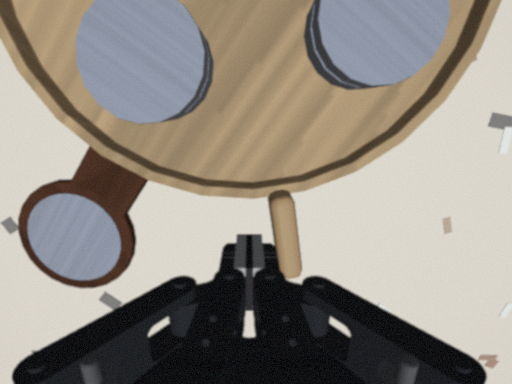

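Pushing works: the tab at (285,235) is against the finger at (270,260), and the low tins have not shifted. I'll carry on.

Request:
send_rows([
  [0,0.0103,-0.0003,0,-0.07],
  [0,0.0103,-0.0003,0,-0.07],
  [0,0.0103,-0.0003,0,-0.07],
  [0,0.0103,-0.0003,0,-0.07],
  [0,0.0103,-0.0003,0,-0.07],
  [0,0.0103,-0.0003,0,-0.07],
  [0,0.0103,-0.0003,0,-0.07],
  [0,0.0103,-0.0003,0,-0.07],
])

```text
clock: 6.32
position: [0.5156, -0.0412, 0.0351]
ee_rot: [-0.0, 0.96, -0.279, 0.0]
contact_force: [-0.9, 1.7, -0.4]
width: 0.0001
```

```bash
python3 st.py 3
```

```text
th 237.28315422570205 r 0.14880679110114317 psi+270 237.5459739261599 [-0.9  1.7 -0.4] 6.325 [-0.21  0.38  1.9   0.    0.86  0.35]
```

Request:
send_rows([
  [0,0.0103,-0.0004,0,-0.07],
  [0,0.0103,-0.0004,0,-0.07],
  [0,0.0103,-0.0004,0,-0.07],
  [0,0.0103,-0.0004,0,-0.07],
  [0,0.0103,-0.0004,0,-0.07],
  [0,0.0103,-0.0004,0,-0.07],
  [0,0.0103,-0.0004,0,-0.07],
  [0,0.0103,-0.0004,0,-0.07],
])

```text
clock: 7.32
position: [0.5936, -0.0647, 0.0352]
ee_rot: [0.001, 1.0, -0.003, -0.0]
contact_force: [-1.0, -1.1, 0.3]
width: -0.0001
```

Request:
send_rows([
  [0,0.0103,-0.0004,0,-0.07],
  [0,0.0103,-0.0004,0,-0.07],
  [0,0.0075,-0.0003,0,-0.05],
  [0,0.005,-0.0001,0,-0.034],
  [0,0.0025,0,0,-0.017],
  [0,0,0,0,0],
])

```text
clock: 8.07
position: [0.6292, -0.0599, 0.0346]
ee_rot: [-0.0, 0.993, 0.116, 0.0]
contact_force: [0.3, 0.1, -0.6]
width: -0.0001
```

```bash
python3 st.py 4 wrist top; python3 -c "
import cv2
im=cv2.imread('pics/top4.png');cv2.imwrite('pics/top4c.png',cv2.resize(im[140:290,170:370],None,fx=4,fy=4,interpolation=cv2.INTER_CUBIC))"
```

```text
th 282.9786258414457 r 0.14764148944604766 psi+270 283.3324149267039 [ 0.3  0.1 -0.6] 8.075 [-0.21  0.52  1.64  0.    0.98 -0.44]
```

View pics/top4c.png

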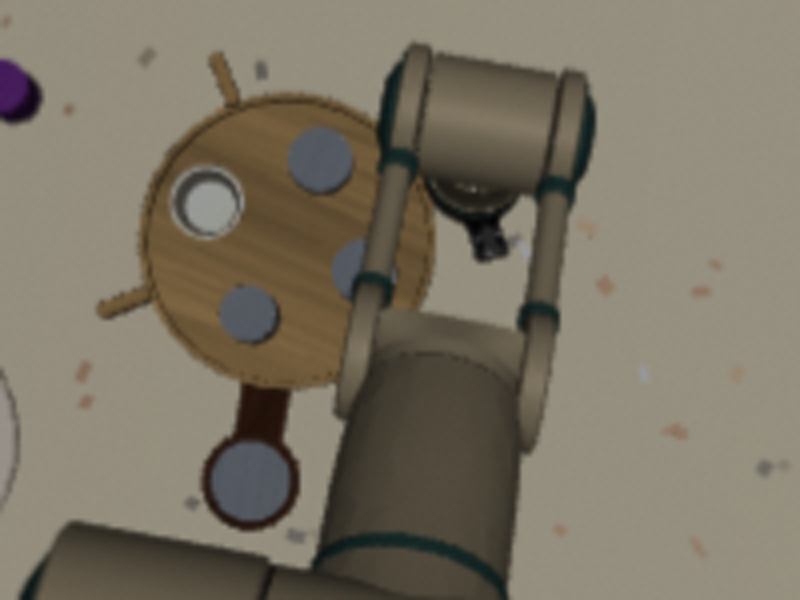

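View pics/wrist4.png

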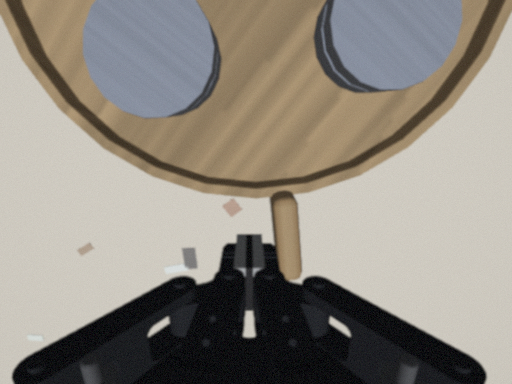

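```bash
python3 - <<'E'
from h import *
pt=lambda u,v,z:ray("top",170+(u+.5)/4-.5,140+(v+.5)/4-.5,z)[:2]
c=np.array([.596,.084])
def ang(p): d=p-c; return np.degrees(np.arctan2(d[1],d[0]))%360, np.hypot(*d)
for nm,u,v,z in[("N tip",217,58,.054),("N base",234,103,.054),("W tip",104,309,.054),("W base",148,290,.054),("tall",249,310,.09),("rest",250.5,482,.008)]: print(nm,ang(pt(u,v,z)))
for nm,u,v,z in[("rest",252,484,.008),("rest",250,481.5,.008),("tall start",223,174,.09)]: print(nm,ang(pt(u,v,z)))
E
```

```text
N tip (np.float64(19.904511116641547), np.float64(0.1574200507123864))
N base (np.float64(20.07956813162798), np.float64(0.11823045001023066))
W tip (np.float64(109.29424765682391), np.float64(0.15484228130176206))
W base (np.float64(108.44226080085726), np.float64(0.11724110157879702))
tall (np.float64(153.563775308309), np.float64(0.06421661345877115))
rest (np.float64(169.17521157015887), np.float64(0.19407622374533334))
rest (np.float64(169.60465013192635), np.float64(0.1954537614632594))
rest (np.float64(169.03750395258442), np.float64(0.1937499011955177))
tall start (np.float64(43.77081474027126), np.float64(0.06789125199614954))
```

Measured from the crop, the tall tin is at about 154° and the front at about 169.2°. I'll push about 13° more and re-measure.

Request:
send_rows([
  [0,0.005,-0.0002,0,-0.034],
  [0,0.0075,-0.0002,0,-0.05],
  [0,0.0085,-0.0003,0,-0.057],
  [0,0.0065,-0.0002,0,-0.044],
  [0,0.004,-0.0001,0,-0.028],
  [0,0.002,0,0,-0.014],
  [0,0,0,0,0],
])

```text
clock: 9.05
position: [0.6604, -0.0483, 0.0342]
ee_rot: [-0.0, 0.974, 0.228, 0.0]
contact_force: [-0.0, -0.8, -0.0]
width: -0.0001
```

```bash
python3 st.py 5 top; python3 -c "
import cv2
im=cv2.imread('pics/top5.png');cv2.imwrite('pics/top5c.png',cv2.resize(im[140:290,170:370],None,fx=4,fy=4,interpolation=cv2.INTER_CUBIC))"
```

```text
th 295.94117065576904 r 0.1471438078681359 psi+270 296.3514380648419 [-0.  -0.8 -0. ] 9.05 [-0.18  0.56  1.57  0.    1.02 -0.64]
```

View pics/top5c.png

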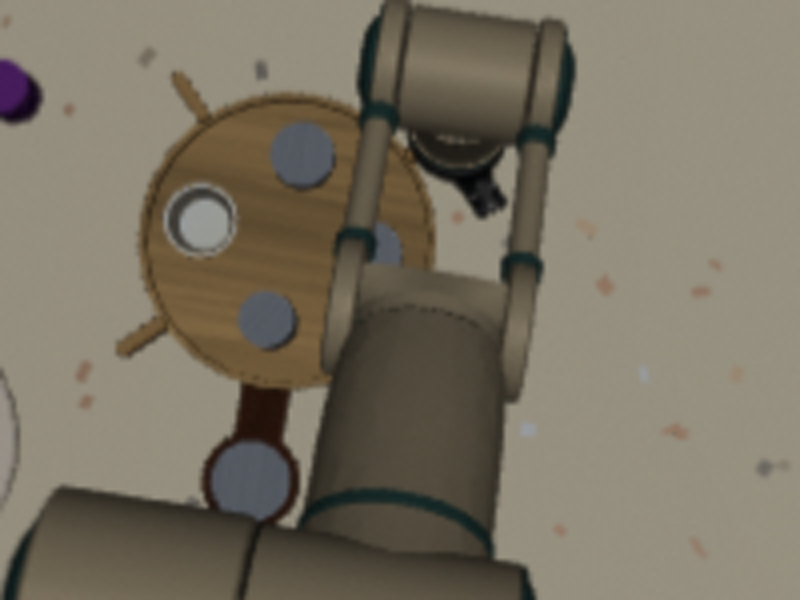

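```bash
cat > ov.py <<'E'
from h import *
import sys
def d(a): return np.array([np.cos(a),np.sin(a)])
c=np.array([.596,.084]);A=np.linspace(0,2*np.pi,60)
def overlay(src,out,tabdeg,f=169.2):
    big=cv2.resize(cv2.imread(src)[140:265,170:290],None,fx=6,fy=6*.8*1,interpolation=cv2.INTER_CUBIC) if 0 else cv2.resize(cv2.imread(src)[145:270,185:315],None,fx=4.8*1,fy=4.8,interpolation=cv2.INTER_CUBIC)
    def draw(P,col,cl=True):
        q=(proj("top",P)-[185,145]+.5)*4.8-.5
        cv2.polylines(big,[np.round(q*16).astype(int).reshape(-1,1,2)],cl,col,1,cv2.LINE_AA,4)
    circ=lambda o,r,z:[[*(o+r*d(a)),z] for a in A]
    draw(circ(c,.12,.04),(0,255,0))
    F=np.radians(f); draw(circ(c+.195*d(F),.04,.008),(0,0,255))
    for s in(-.02,.02): draw([[*(c+r*d(F)+s*d(F+np.pi/2)),.008] for r in(.12,.165)],(0,0,255),False)
    for k in range(4):
        a=np.radians(tabdeg+90*k); n=d(a+np.pi/2)
        draw([[*(c+r*d(a)+s*n),.054] for r,s in((.12,-.006),(.161,-.006),(.161,.006),(.12,.006))],(255,255,0))
    a=np.radians(tabdeg+45+90); draw(circ(c+.068*d(a),.022,.09),(255,0,255))
    cv2.imwrite(out,big)
overlay(sys.argv[1],sys.argv[2],float(sys.argv[3]))
E
python3 ov.py pics/top5.png pics/ov5.png 32.4
```

```text
(no output)
```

View pics/ov5.png

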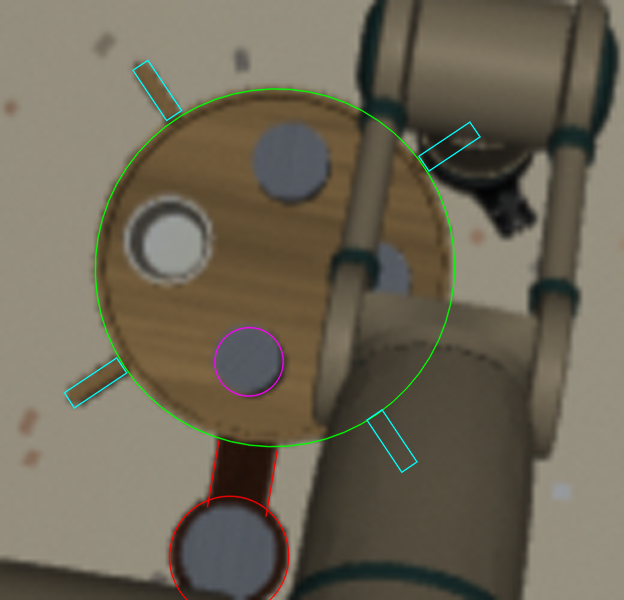

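The overlay at 32.4° fits, which puts the tall tin at 167.4°. It needs about 1.8° more. Then I back off, rise and look.

Request:
send_rows([
  [0,0.0023,-0.0001,0,-0.016],
  [0,0.0023,0,0,-0.015],
  [0,0,0,0,0],
  [0,0,0,0,0],
  [0,-0.006,0,0,0],
  [0,-0.012,0,0,0],
])

```text
clock: 9.85
position: [0.6482, -0.0549, 0.0343]
ee_rot: [0.0, 0.97, 0.243, 0.0]
contact_force: [0.0, 0.3, -0.1]
width: -0.0003
```

Request:
send_rows([
  [0,0,0.01,-0.01,0],
  [0,0,0.01,-0.03,0],
  [0,0,0.01,-0.04,0],
  [0,0,0.03,-0.04,0],
  [0,0,0.04,-0.03,0],
  [0,0,0.04,0,0],
  [0,0,0.04,0,0],
  [0,0,0.04,0,0],
])

```text
clock: 10.85
position: [0.753, -0.251, 0.1856]
ee_rot: [0.001, 0.97, 0.243, 0.001]
contact_force: [-0.4, -0.1, 0.3]
width: 0.0003
```

```bash
python3 st.py 6 top side; python3 ov.py pics/top6.png pics/ov6.png 34.2
```

```text
th 295.111481102501 r 0.36992959854848284 psi+270 298.0999002078669 [-0.4 -0.1  0.3] 10.85 [-0.41  0.64  1.01 -0.    1.49 -0.9 ]
```

View pics/ov6.png

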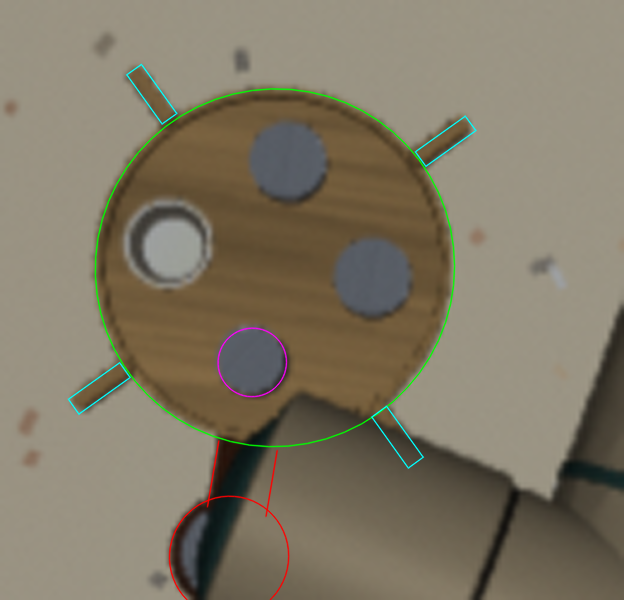

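View pics/side6.png

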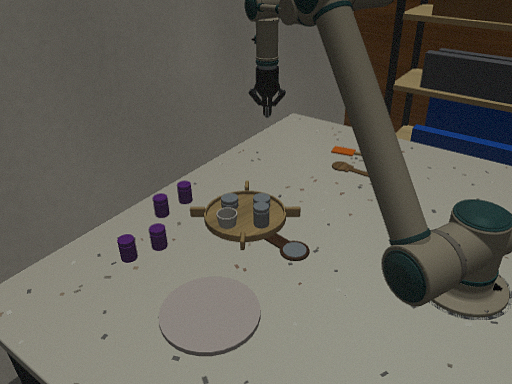

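```bash
python3 - <<'E'
from h import *
import cv2
c=manip.calibration("side")
im=cv2.imread("pics/side6.png")
x0,y0=185,170;k=5
big=cv2.resize(im[y0:y0+100,x0:x0+140],None,fx=k,fy=k,interpolation=cv2.INTER_CUBIC)
A=np.linspace(0,2*np.pi,60);d=lambda a:np.array([np.cos(a),np.sin(a)])
o=np.array([.596,.084]);F=np.radians(169.2)
for r,R,z,col in((.195,.04,.008,(0,0,255)),(.068,.022,.09,(255,0,255)),(0,.12,.04,(0,255,0))):
    q=(proj("side",[[*(o+r*d(F)+R*d(a)),z] for a in A])-[x0,y0]+.5)*k-.5
    cv2.polylines(big,[np.round(q).astype(int).reshape(-1,1,2)],True,col,1)
cv2.imwrite("pics/ovs.png",big)
E
```

```text
(no output)
```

View pics/ovs.png

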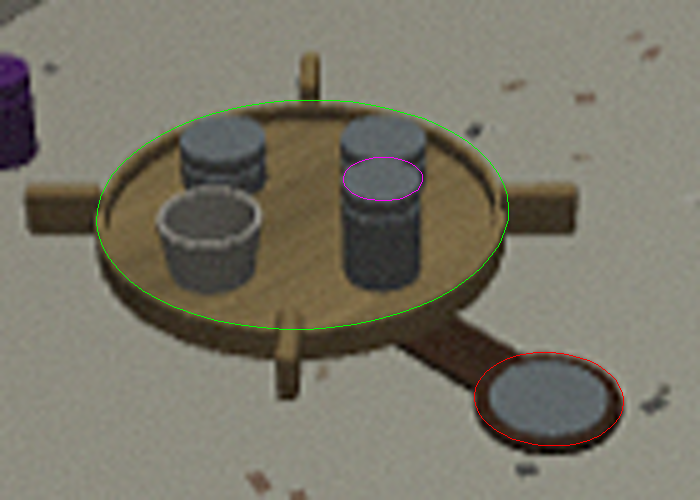

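Both views agree, the arm is clear, and all the tins and the cup stand upright. I'm handing in.

```bash
python3 -c "
from rig import manip
print(manip.sign_off())"
```

```text
the job is handed in; nothing more can be done
None
```

The tall steel tin now stands at the front, in line with the spoon-rest tongue, and the job is handed in. With the fingers shut, I pushed the near rim tab counter-clockwise and turned the carousel about 125°. I then backed off and lifted the arm clear.

**Alignment:** in the last top view, a model drawn at tin angle 169.2° matched the tabs and the tall tin. The front direction, measured from the spoon rest, came out at 169.0–169.6°. The side view agreed to within a pixel or two. In that last top view the arm hid part of the tongue and rest, so the front direction comes from the earlier pictures.

**Other items:** the tins and the cup stood upright in their places, and I saw no change to the board, paddle, spatula or purple tins. I compared those by eye only and did not measure them.

**Limits:** the last reading was at about 11 s of the 51 s allowed. The forces I read stayed around 2 N or less. No check failed.

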